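# Catch a dose of laundry tablets from the dispenser

### The job

Lift the loose lid off the white enamel pot and lay it knob up on the middle of the square grey mat, then hold the pot by its handle under the tablet dispenser's spout and press its side gently against the red lever pad, keeping it there until all three tablets have slid into the pot and none is spilled. Then stand the pot with the tablets upright in the middle of the round teal mat and let go, leaving the other things on the counter as they are.

Things in the scene. Friction and masses are not known exactly. Their poses are not given: they have to be found in the camera images.
- dispenser: White countertop tablet dispenser, 300 mm deep, 130 mm wide, 345 mm tall, fixed. Origin on the counter plumb under the lip of its chute; z up, its front is its own -x. Base plate 14 mm thick from x=-95 to 205 mm; column behind x=99 mm. Pressing on it with more than 20 N would bend its lever. The points named below are fixed to it and share its axes.
- lip (a point): Lower end of the 45 mm wide steel chute, middle of its floor, 190 mm up. The chute slopes down to here by 35 degrees and pours towards -x. Three tablets lie in it in a row behind a red gate. When the lever is pressed home the gate sinks, and the tablets slide out one after the other within a second or two; it springs shut when let go.
- spout (a point): Middle of the spout's opening, 161 mm up and 24 mm in front of the lip; the opening is 47 mm along x and 44 mm along y. The tablets fall through here. The rim of a pot held in the bay below has to be 125 to 150 mm up: above the lever's pad and clear below the spout.
- pad_rest (a point): Nominal middle of the front face of the lever's red pad at rest, 9 mm behind the lip, 118 mm up; does not follow the lever. The pad is a level bar along y, 76 mm long, 16 mm thick. Its reach is set by a thumbscrew: the real face is up to 9 mm nearer the front or further back, so feel for it.
- pad_home (a point): Nominal middle of the pad's front face with the lever pressed home against its stop: 25 mm further to +x than pad_rest and 14 mm lower. It takes about 2.5 N to start the sprung lever and about 5 N just before the stop; then it goes hard. The gate frees the tablets only in about the last 4 mm of travel. The same setting of up to 9 mm applies.
- canopy (a point): Middle of the front edge of the clear canopy over the catching bay, 121 mm in front of the lip; underside 241 mm up, 100 mm wide. Below it a clear sloping deflector stands 50 to 77 mm in front of the lip. A gripper pointing straight down hits the canopy when a pot is in the bay; one coming from the front and leaning back by 30 to 40 degrees fits.
- pot: White enamel pot with blue rim, 100 mm outer diameter, 85 mm tall, wall 3 mm, floor 4 mm, about 0.2 kg. Origin at the centre of its underside, z up. Its blue handle is on its -x side.
- handle (a point): Point to grip on the pot's handle, 84 mm from the pot's axis and 50 mm above its underside (axes as the pot's). The handle is an upright square bar, 14 by 14 mm, from 18 to 76 mm above the underside, joined to the wall by an arm at top and foot; the fingers close along the pot's y.
- lid: Loose round lid lying on the pot, blue with a black knob, 106 mm diameter, about 0.1 kg. Origin at the centre of its underside, the face of a plug 86 mm wide and 5 mm deep in the pot's mouth; the flange above is 4 mm thick. On the pot the origin is 80 mm above the pot's underside. Knob on its axis, 24 mm in diameter, from 15 to 37 mm above the origin.
- tablet1: Lowest of three round white tablets with a blue core, 36 mm diameter, 16 mm thick, 25 g, origin at the centre of its underside, z along its axis. At the start it leans on the gate in the chute.
- tablet2: Middle tablet, same as tablet1.
- tablet3: Top tablet, same as tablet1.
- lidmat: Square grey mat with ribs, 160 by 160 mm, 4 mm thick, stuck to the counter; origin at the centre of its underside.
- potmat: Round teal mat, 160 mm diameter, 4 mm thick, stuck to the counter; origin at the centre of its underside.
- softener: Blue softener bottle, 80 mm diameter, 210 mm tall, origin at the centre of its underside. Leave alone.
- sprayer: White and orange spray bottle, 64 mm diameter, 193 mm tall, origin at the centre of its underside. Leave alone.
- pegtray: Low grey tray of wooden pegs, 110 by 80 mm, 35 mm tall, origin at the centre of its underside. Leave alone.
- brush: Wooden brush lying flat along its x, about 200 mm long, under 40 mm high. Leave alone.
- scoop: Small orange measuring cup, 60 mm diameter, 50 mm tall, origin at the centre of its underside. Leave alone.
- carton: Cardboard tablet carton, 70 by 130 mm, 100 mm tall, origin at the centre of its underside. Leave alone.
There are look-alikes about, which are no part of the job. What is shaped like the lid but yellow is not meant. There is more than one size of the pot; the one meant has the size given above.

How it is judged:
By the outcome, as a careful person would: the job done as asked, in the order asked, and still so for the second after the job is handed in, with the robot touching nothing.
It also fails if it takes over 70 s, if anything falls off the work surface, if the arm or the gripper's body presses on something with over 40 N, if the wrist force passes 120 N, or if a joint passes its speed limit or range.

### The arm

A 6-joint arm with a two-finger parallel gripper is mounted at the origin on the work surface. World frame = base frame: x ahead of the robot, y to its left, z up, the work surface at z = 0. Lengths are in m, angles in rad, forces in N, time in s.
With the tool pointing down it reaches from about 0.25 to 0.775 m from the base axis. Payload 4 kg.
Tool frame: the origin (TCP) lies at the very end of the fingers, on their centre line; the grasp point (between the pads) lies tcp_to_grasp behind it (tcp_to_grasp is the distance from the TCP to the grasp point, in m); z points along the fingers, y is the direction in which the jaws open and shut (so a half turn about z gives the same grasp; the last joint's range is limited). The gripper opens to 94 mm and grips with 3 to 60 N. Pads are 16 mm wide; open, the fingers measure 119 mm over their backs; the gripper's body (75 mm by 177 mm) begins 78 mm behind the grasp point.
Start: joints at [1.123, 0.087, 1.371, -0, 1.684, -0.103], TCP at [0.186, 0.518, 0.206] pointing down, gripper open.
Joint ranges: [-3.1, 3.1], [-0.76, 2.03], [0.27, 2.55], [-1.08, 4.22], [0.17, 2.65], [-2.57, 2.57]. Speed limits (rad/s): [2.79, 2.79, 3.14, 3.14, 3.14, 3.14].

### API

Orientations are given as [roll, pitch, yaw] about the fixed x, y, z axes, in that order (R = Rz(yaw) Ry(pitch) Rx(roll)).
In Python, from bench import * gives the robot as it stands.
- The arm moves only by the tool play_rows, never from a script. Its argument "rows" is a list of rows, each a list of 3 entries, a list of its own where there are three numbers: the finger opening in cm, from 0 to 9.4, then the shift along the world's x, y, z in cm, then the turn, a rotation vector about the world's x, y, z in rad. A call has 1 to 8 rows; each row is the pose to reach, as a shift and turn from the pose commanded when the call began; what a row does not reach only later rows make up. A row lasts 1/12 s, in which the tool goes at most 41.7 mm and 7.16 degrees, less where a joint would pass 70% of its speed; a pose out of reach is approached as far as the arm can. A call with a gripper value outside its range is refused whole. The fingers move at their own pace and stop on an object; the grip force is fixed at half the most. Time passes only in rows, so rows that repeat a pose let the fingers close. It gives the time, the measured TCP pose, the force and the opening at its end, in the units of the state.
- get_obs(): the state, without advancing time (a new reading comes with each control period).
- snapshot(name): name is "scene" or "top"; returns a dict with "pixels" (384x512x3 uint8, red, green, blue), "fx", "fy", "cx", "cy" (pixels), "dist_coeffs" ([k1, k2, p1, p2, k3] as OpenCV has them; the pictures are not rectified), "rvec" (rotation vector, rad) and "tvec" (3), from world to camera coordinates, as OpenCV has them. Camera axes: x right, y down, z forward; pixel columns grow to the right and rows downward; lengths in m; the calibration is good to about 2 mm. A picture is of the moment at which its call begins. There is no depth.
- close_job(): hands the job in, once; it reports no verdict.
Trained networks look in the newest picture that a camera, given by its name, has taken for a name from the list of things; names that differ only in an ending like _2 or _b are one class to them, and where a whole thing is asked for, a point or a joint stands for the part that bears it (a point fixed in the world has none). Each returns a list of dicts, best first, with "confidence" (0 to 1); they miss things now and then, are a little off and sometimes report something else, mostly with a low value. They report only what shows in the picture. A call takes as long as a camera call. They do not tell look-alikes from the thing itself.
- silhouettes(camera, label): "mask" (384x512 bool, what is visible of it) and "point" ([row, column] in pixels, amid what is visible of it).
The state is a dict: "time": time; "joint_positions": joint angles; "qvel": joint speeds; "joint_torque": joint torques, N m; "tool_pos": TCP position; "ee_rot": TCP orientation; "wrist_force": force on the tool from outside, world axes, zero at the start; "wrist_torque": the same for the moment, N m; "width": finger opening in m.
Only numpy, scipy, OpenCV 4.12 (cv2) and the standard library are available. Lean on these libraries where they do the work, as an engineer would, in place of code of your own. Each camera call takes 0.05 s, during which the arm holds its last target. There are 200 camera calls.

## Working session

There is one attempt and no reset: what is moved stays moved. The work goes in short steps, Python scripts to look and compute and a tool call to move; the robot and the scene stay as the last step left them, time stands still between calls to the robot, and variables do not carry over. Pictures are saved under pics/ and viewed, about 8 in all and at most 12, crops included, and the job is handed in when it is done.

Besides the shell and the picture viewer there is one more tool, called after "Emit:" by a JSON object that holds its "fn" and its "kwargs". play_rows: Moves the arm, as the interface text tells. Its arguments: {"type":"object","properties":{"rows":{"type":"array"}},"required":["rows"]}

```bash
mkdir -p pics; ls
cat > h.py <<'E'
from bench import *
import numpy as np, cv2
def cam(s):
    K=np.array([[s['fx'],0,s['cx']],[0,s['fy'],s['cy']],[0,0,1]]);return K,np.array(s['dist_coeffs']),np.array(s['rvec'],float),np.array(s['tvec'],float)
def ray(s,uv):
    K,d,r,t=cam(s);R=cv2.Rodrigues(r)[0]
    n=cv2.undistortPoints(np.array(uv,float).reshape(-1,1,2),K,d).reshape(-1,2)
    D=np.c_[n,np.ones(len(n))]@R
    return -R.T@t.ravel(),D
def onz(s,uv,z):
    C,D=ray(s,uv);return C+D*((z-C[2])/D[:,2])[:,None]
def proj(s,P):
    K,d,r,t=cam(s);return cv2.projectPoints(np.array(P,float).reshape(-1,1,3),r,t,K,d)[0].reshape(-1,2)
def save(s,n,crop=None,f=1.5):
    im=s['pixels'][...,::-1]
    if crop: r0,r1,c0,c1=crop;im=im[r0:r1,c0:c1]
    cv2.imwrite('pics/'+n+'.png',cv2.resize(np.ascontiguousarray(im),None,fx=f,fy=f,interpolation=cv2.INTER_CUBIC))
E
python3 - <<'E'
from h import *
for c in ['scene','top']:
    s=snapshot(c);save(s,c+'0')
    print(c,ray(s,[[256,192]]))
    for l in ['dispenser','pot','lid','lidmat','potmat','handle','softener','sprayer','carton','brush','scoop','pegtray']:
        for q in silhouettes(c,l):
            m=q['mask'];ys,xs=np.nonzero(m)
            print(l,round(q['confidence'],2),np.round(q['point']),m.sum(),(ys.min(),ys.max(),xs.min(),xs.max()),np.round(onz(s,[[q['point'][1],q['point'][0]]],0.0),3))
o=get_obs();print({k:np.round(v,3) for k,v in o.items()})
import bench;print([a for a in dir(bench) if not a.startswith('__')])
E
```

```text
pics
scene (array([ 1.5234372 , -0.3704191 ,  1.25525077]), array([[-0.66769687,  0.19015761, -0.71986754]]))
dispenser 0.84 [192. 363.] 7975 (np.int64(147), np.int64(250), np.int64(297), np.int64(415)) [[0.468 0.32  0.   ]]
pot 0.91 [139. 320.] 362 (np.int64(135), np.int64(153), np.int64(307), np.int64(333)) [[0.155 0.28  0.   ]]
pot 0.68 [237. 243.] 632 (np.int64(212), np.int64(251), np.int64(222), np.int64(263)) [[ 0.541 -0.137  0.   ]]
pot 0.61 [197.  99.] 1865 (np.int64(172), np.int64(227), np.int64(75), np.int64(122)) [[ 0.223 -0.572  0.   ]]
lid 0.9 [219. 244.] 709 (np.int64(208), np.int64(233), np.int64(231), np.int64(264)) [[ 0.467 -0.112  0.   ]]
lid 0.79 [287. 361.] 782 (np.int64(272), np.int64(300), np.int64(349), np.int64(383)) [[0.825 0.15  0.   ]]
lid 0.79 [178. 173.] 458 (np.int64(166), np.int64(187), np.int64(160), np.int64(187)) [[ 0.205 -0.307  0.   ]]
lid 0.51 [281. 231.] 1091 (np.int64(250), np.int64(309), np.int64(221), np.int64(245)) [[ 0.695 -0.216  0.   ]]
lidmat 0.62 [267. 192.] 2278 (np.int64(241), np.int64(295), np.int64(163), np.int64(221)) [[ 0.611 -0.31
[... 3920 characters left out ...]
7)) [[0.385 0.107 0.   ]]
pegtray 0.16 [158. 154.] 4280 (np.int64(113), np.int64(201), np.int64(95), np.int64(210)) [[0.627 0.251 0.   ]]
{'time': np.float64(1.3), 'joint_positions': array([ 1.123,  0.087,  1.371,  0.   ,  1.684, -0.103]), 'qvel': array([-0.001, -0.   , -0.001, -0.   , -0.   ,  0.   ]), 'joint_torque': array([ 0.0000e+00, -3.4004e+01, -3.0260e+01,  7.2000e-02,  2.4000e-02,
       -0.0000e+00]), 'tool_pos': array([0.186, 0.518, 0.206]), 'ee_rot': array([ 3.142, -0.   ,  2.797]), 'wrist_force': array([-0.148,  0.311,  1.042]), 'wrist_torque': array([0.013, 0.005, 0.055]), 'width': np.float64(0.095)}
['IKError', 'close_job', 'get_obs', 'silhouettes', 'snapshot', 'tcp_to_grasp']
```

View pics/scene0.png

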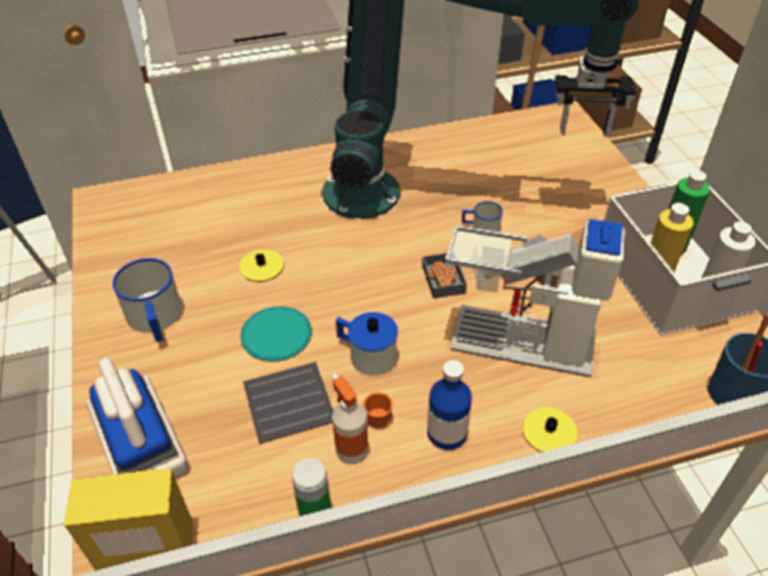

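View pics/top0.png

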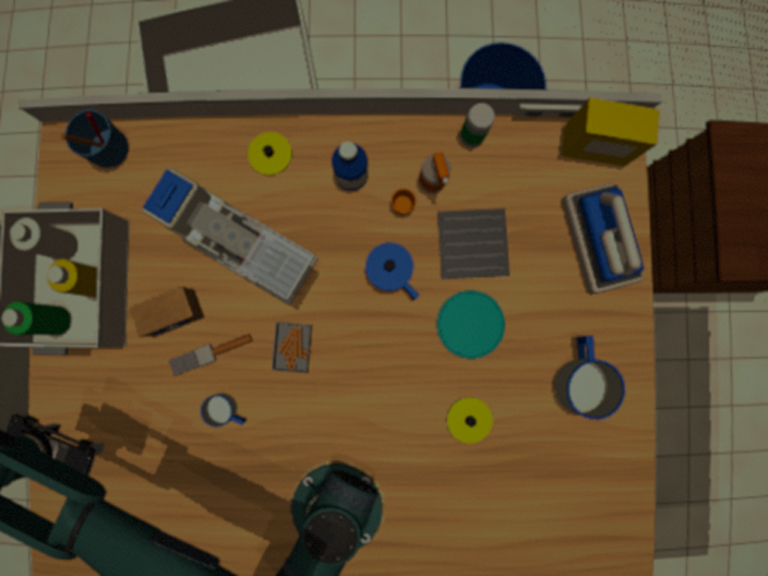

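The meant pot is the lidded blue one (top view ≈ px (260,178), handle toward (275,195)). Next I take refined measurements of lid, handle and mats, and crops of the dispenser.

Run:
```python
from h import *
s=snapshot('top');t=snapshot('scene')
im=s['pixels'];hsv=cv2.cvtColor(im,cv2.COLOR_RGB2HSV)
b=((hsv[...,0]>105)&(hsv[...,0]<130)&(hsv[...,1]>130)&(hsv[...,2]>60)).astype(np.uint8)
roi=np.zeros_like(b);roi[155:205,238:285]=1;b&=roi
b=cv2.morphologyEx(b,cv2.MORPH_CLOSE,np.ones((5,5)))
ys,xs=np.nonzero(b);P=onz(s,np.c_[xs,ys],0.089)
core=cv2.morphologyEx(b,cv2.MORPH_OPEN,cv2.getStructuringElement(cv2.MORPH_ELLIPSE,(13,13)))
cn=max(cv2.findContours(core,0,2)[0],key=len).reshape(-1,2)
W=onz(s,cn,0.089)[:,:2].astype(np.float32)
(c,r)=cv2.minEnclosingCircle(W);print('lid circ',c,r)
ys,xs=np.nonzero(core);lc=onz(s,np.c_[xs,ys],.089).mean(0);print('lid cen',lc)
h=b.copy();h[cv2.dilate(core,np.ones((3,3)))>0]=0
ys,xs=np.nonzero(h);H=onz(s,np.c_[xs,ys],.076);print(len(xs));d=H[:,:2].mean(0)-lc[:2];print('handle',H.mean(0),np.hypot(*d),np.degrees(np.arctan2(d[1],d[0])))
# knob black
k=(hsv[...,2]<50).astype(np.uint8);k[:170]=0;k[186:]=0;k[:,:250]=0;k[:,268:]=0
ys,xs=np.nonzero(k);print('knob',len(xs),onz(s,[[xs.mean(),ys.mean()]],.117))
for l in ['lidmat','potmat']:
    q=silhouettes('top',l)[0];ys,xs=np.nonzero(q['mask']);print(l,onz(s,np.c_[xs,ys],.004).mean(0),q['confidence'])
    # colour
g=(hsv[...,0]>75)&(hsv[...,0]<98)&(hsv[...,1]>100);g[:185]=0;g[245:]=0;g[:,:285]=0;g[:,345:]=0
ys,xs=np.nonzero(g);p=onz(s,np.c_[xs,ys],.004);print('teal',len(xs),p.mean(0),np.ptp(p,axis=0))
g=(hsv[...,1]<60).astype(np.uint8);g[:130]=0;g[193:]=0;g[:,:282]=0;g[:,350:]=0
cn=max(cv2.findContours(cv2.morphologyEx(g,cv2.MORPH_CLOSE,np.ones((5,5))),0,2)[0],key=cv2.contourArea)
p=onz(s,cn.reshape(-1,2),.004)[:,:2].astype(np.float32);print('grey',cv2.minAreaRect(p))
save(s,'topd',(105,210,85,220),5.5)
save(t,'scd',(140,260,285,425),5)
```

```text
lid circ (0.524913489818573, -0.11842936277389526) 0.04378025233745575
lid cen [ 0.52279376 -0.11956364  0.089     ]
361
handle [ 0.56446276 -0.12430234  0.076     ] 0.041937585902024226 -6.487941392652155
knob 35 [[ 0.54590358 -0.11897911  0.117     ]]
lidmat [ 0.61126782 -0.31756573  0.004     ] 0.7
potmat [ 0.42103367 -0.30822735  0.004     ] 0.84
teal 1565 [ 0.42138807 -0.30858556  0.004     ] [1.52351900e-01 1.50246214e-01 4.44089210e-16]
grey ((0.6096209287643433, -0.3176870346069336), (0.15220320224761963, 0.1527443379163742), 2.7070086002349854)
```

View pics/topd.png

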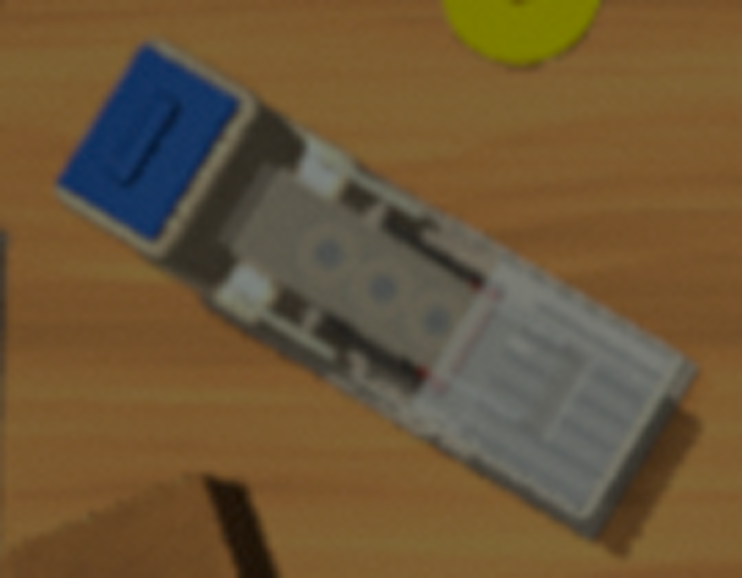

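View pics/scd.png

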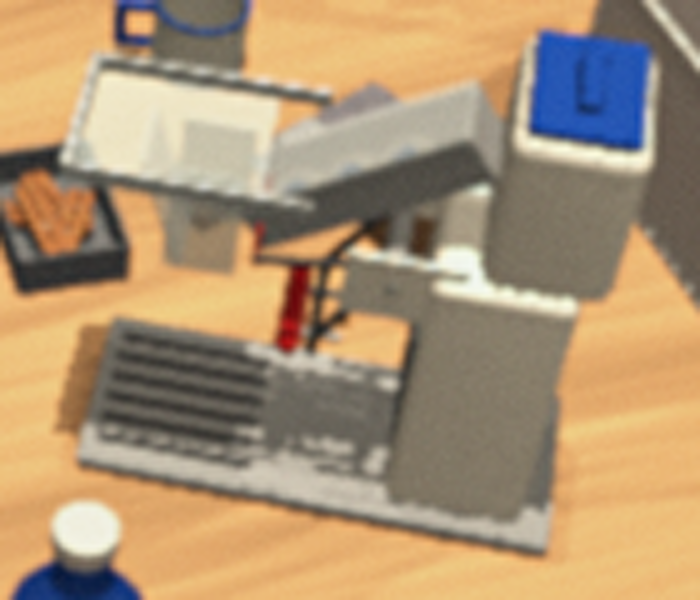

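Top crop: base-plate front corners at ≈(697,368) and (597,537), tablets' blue cores (328,253),(382,287),(436,319). Scene crop: plate corners (80,460),(118,320),(548,548), canopy front corners (65,160),(100,58). The gate/lip is in red at (262,240). I fit the pose from these.

Run:
```python
from h import *
from scipy.optimize import least_squares
s=snapshot('top');t=snapshot('scene')
ft=lambda p:(np.array(p)+.5)/5.5-.5+[85,105]
fs=lambda p:(np.array(p)+.5)/5-.5+[285,140]
T=[((-95,-65,14),(697,368)),((-95,65,10),(597,537))]
S=[((-95,-65,14),(80,458)),((-95,65,14),(118,320)),((205,-65,14),(549,540)),((-121,-50,243),(65,160)),((-121,50,243),(100,60))]
cores=[(328,253),(382,287),(436,319)]
def w(p,L):
    L=np.array(L,float)/1000;c,sn=np.cos(p[2]),np.sin(p[2]);return np.c_[p[0]+c*L[:,0]-sn*L[:,1],p[1]+sn*L[:,0]+c*L[:,1],L[:,2]]
def f(p):
    a=proj(s,w(p,[x for x,_ in T]))-ft([y for _,y in T]);b=proj(t,w(p,[x for x,_ in S]))-fs([y for _,y in S])
    d=[]
    for i,c in enumerate(cores):
        X=(2-i)*36+20; q=proj(s,w(p,[(X*.82,0,190+X*.57+14)]))[0]-ft(c); n=proj(s,w(p,[(0,0,200),(0,10,200)]));n=n[1]-n[0];n/=np.linalg.norm(n);d.append(q@n)
    return np.r_[a.ravel(),b.ravel(),d]
r=least_squares(f,[.57,.2,1.05],loss='soft_l1');print('disp',r.x,np.degrees(r.x[2]));print(np.round(f(r.x),1))
# pot
im=s['pixels'];q=[q for q in silhouettes('top','lid') if abs(q['point'][1]-260)<6 and abs(q['point'][0]-176)<6 ]
q=q[0] if q else [q for q in silhouettes('top','pot')][0]
cn=max(cv2.findContours(q['mask'].astype(np.uint8),0,2)[0],key=len).reshape(-1,2)
W=onz(s,cn,.089)[:,:2]
print('lid', cv2.fitEllipse(W.astype(np.float32)), q['mask'].sum())
save(s,'p_t',(150,210,230,290),5)
save(t,'p_s',(200,260,215,275),5)
a=cv2.imread('pics/p_t.png');b=cv2.imread('pics/p_s.png');cv2.imwrite('pics/pp.png',np.hstack([a,b]))
```

```text
disp [0.57223564 0.16131966 1.02682021] 58.83246457180875
[-0.4 -0.8 -1.7  0.6 -0.3 -0.8 -0.4 -1.8  0.5  1.5 -0.5  3.3 -0.9  1.3
  0.2  0.1  0.3]
lid ((0.5491625070571899, -0.12099555879831314), (0.10257914662361145, 0.1052335724234581), 34.70052719116211) 816
```

View pics/pp.png

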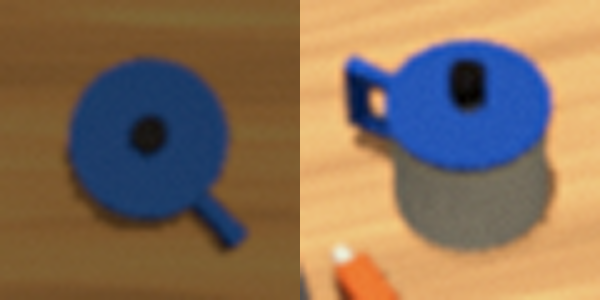

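```bash
cat >> h.py <<'E'
from scipy.spatial.transform import Rotation as Ro
DISP=np.array([.5722,.1613]);DY=1.0268
def dw(x,y,z): # dispenser mm -> world m
    c,s=np.cos(DY),np.sin(DY);return np.array([DISP[0]+(c*x-s*y)/1e3,DISP[1]+(s*x+c*y)/1e3,z/1e3])
def Rt(az,lean): # tool x along az, z down leaning toward az
    z=np.array([np.cos(az)*np.sin(lean),np.sin(az)*np.sin(lean),-np.cos(lean)])
    y=np.array([np.sin(az),-np.cos(az),0]);return Ro.from_matrix(np.c_[np.cross(y,z),y,z])
def step(grasp,az,lean,back=0):
    o=get_obs();R=Rt(az,lean);z=R.as_matrix()[:,2];tcp=np.array(grasp)+z*(tcp_to_grasp-back)
    R0=Ro.from_euler('xyz',o['ee_rot'])
    print('shift cm',np.round((tcp-o['tool_pos'])*100,2),'rotvec',np.round((R*R0.inv()).as_rotvec(),3),'tcp',np.round(tcp,4))
def st():
    o=get_obs();print({k:np.round(o[k],3).tolist() for k in ['time','tool_pos','ee_rot','joint_positions','wrist_force','wrist_torque','width']})
E
python3 - <<'E'
from h import *
print('t2g',tcp_to_grasp)
s=snapshot('top')
tip=onz(s,[[276.6,197.2]],.076)[0];cen=onz(s,[[259.4,177.2]],.089)[0];kn=onz(s,[[259.2,176.5]],.117)[0]
print(tip,cen,kn);d=cen-tip;print(np.hypot(*d[:2]),np.degrees(np.arctan2(d[1],d[0])))
step([.548,-.120,.2],np.radians(40.7)-.35,0)
E
```

```text
t2g 0.0188
[ 0.48224364 -0.17655814  0.076     ] [ 0.54729292 -0.11986798  0.089     ] [ 0.546505   -0.11861481  0.117     ]
0.08628547229381277 41.07200568867645
shift cm [ 36.21 -63.76  -2.43] rotvec [ 0.     0.    -2.436] tcp [ 0.548  -0.12    0.1812]
```

Emit:
{"fn": "play_rows", "kwargs": {"rows": [[5,[10,-35,7],[0,0,-0.9]],[5,[10,-35,7],[0,0,-0.9]],[5,[10,-35,7],[0,0,-0.9]],[5,[10,-35,7],[0,0,-0.9]],[5,[10,-35,7],[0,0,-0.9]],[5,[10,-35,7],[0,0,-0.9]],[5,[10,-35,7],[0,0,-0.9]],[5,[10,-35,7],[0,0,-0.9]]]}}

```text
time: 2.37
tool_pos: [0.2757, 0.2012, 0.2691]
ee_rot: [3.14, -0.0, 1.893]
wrist_force: [1.0, -2.0, -0.4]
width: 0.0505
```

Emit:
{"fn": "play_rows", "kwargs": {"rows": [[5,[4,-4,2],[0,0,-0.1]],[5,[16,-28,1],[0,0,-0.9]],[5,[16,-28,1],[0,0,-0.9]],[5,[16,-28,1],[0,0,-0.9]],[5,[16,-28,1],[0,0,-0.9]],[5,[16,-28,1],[0,0,-0.9]],[5,[16,-28,1],[0,0,-0.9]],[5,[16,-28,1],[0,0,-0.9]]]}}

```text
time: 3.03
tool_pos: [0.4365, -0.0799, 0.2784]
ee_rot: [3.141, 0.0, 0.99]
wrist_force: [0.1, 0.4, -0.2]
width: 0.0502
```

Run:
```python
from h import *
st()
step([.547,-.1195,.110],np.radians(91.5)-.9,0)
```

```text
{'time': 3.033, 'tool_pos': [0.436, -0.08, 0.278], 'ee_rot': [3.141, 0.0, 0.99], 'joint_positions': [-0.309, -0.154, 1.462, -0.0, 1.833, 0.272], 'wrist_force': [0.098, 0.352, -0.193], 'wrist_torque': [-0.04, 0.111, -0.036], 'width': 0.05}
shift cm [ 11.05  -3.96 -18.72] rotvec [ 0.001  0.001 -0.293] tcp [ 0.547  -0.1195  0.0912]
```

Emit:
{"fn": "play_rows", "kwargs": {"rows": [[5,[11,-4,-6],[0,0,0]],[5,[11,-4,-10],[0,0,0]],[5,[11,-4,-10],[0,0,0]],[5,[11,-4,-14],[0,0,0]],[5,[11,-4,-18.2],[0,0,0]],[5,[11,-4,-18.2],[0,0,0]],[5,[11,-4,-18.2],[0,0,0]],[5,[11,-4,-18.2],[0,0,0]]]}}

```text
time: 3.7
tool_pos: [0.5454, -0.117, 0.0953]
ee_rot: [-3.139, 0.001, 0.997]
wrist_force: [0.3, -0.1, 0.3]
width: 0.0498
```

Emit:
{"fn": "play_rows", "kwargs": {"rows": [[0,[0,0,0],[0,0,0]],[0,[0,0,0],[0,0,0]],[0,[0,0,0],[0,0,0]],[0,[0,0,0],[0,0,0]],[0,[0,0,0],[0,0,0]],[0,[0,0,0],[0,0,0]]]}}

```text
time: 4.2
tool_pos: [0.5464, -0.1173, 0.0975]
ee_rot: [3.14, -0.0, 0.997]
wrist_force: [-0.6, -0.3, 2.8]
width: 0.0233
```

Emit:
{"fn": "play_rows", "kwargs": {"rows": [[0,[0,0,1],[0,0,0]],[0,[0,0,4],[0,0,0]],[0,[0,0,8],[0,0,0]],[0,[1,-3,9],[0,0,0]],[0,[2,-7,9],[0,0,0]],[0,[3,-10,9],[0,0,0]],[0,[4,-14,9],[0,0,0]],[0,[5,-17,8],[0,0,0]]]}}

```text
time: 4.87
tool_pos: [0.5967, -0.2902, 0.1792]
ee_rot: [3.137, 0.001, 0.996]
wrist_force: [1.3, -0.3, -0.9]
width: 0.0233
```

Run:
```python
from h import *
st()
s=snapshot('top');save(s,'lift',(110,210,220,350),5.5)
```

```text
{'time': 4.867, 'tool_pos': [0.597, -0.29, 0.179], 'ee_rot': [3.137, 0.001, 0.996], 'joint_positions': [-0.538, 0.345, 1.116, -0.001, 1.676, 0.037], 'wrist_force': [1.326, -0.298, -0.87], 'wrist_torque': [-0.018, 0.058, -0.026], 'width': 0.023}
```

View pics/lift.png

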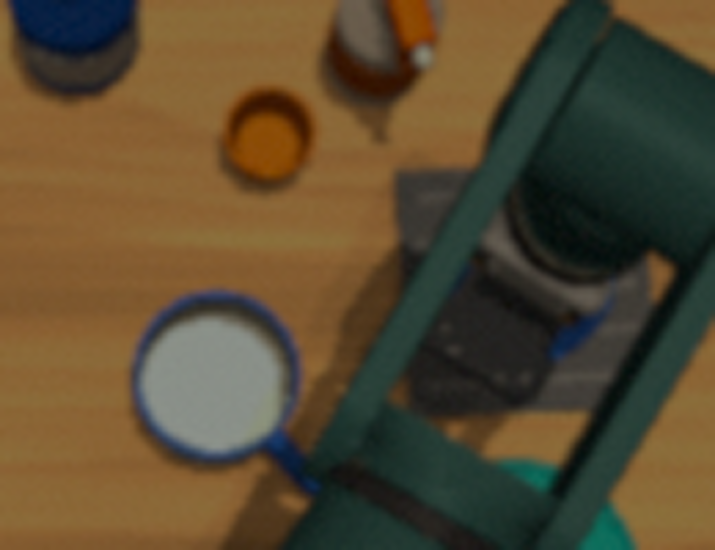

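The lid is lifted and the pot still stands with its centre at crop (217,377). I lower the lid onto the mat.

Emit:
{"fn": "play_rows", "kwargs": {"rows": [[0,[1.4,-2.8,-3],[0,0,0]],[0,[1.4,-2.8,-7],[0,0,0]],[0,[1.4,-2.8,-11],[0,0,0]],[0,[1.4,-2.8,-14],[0,0,0]],[0,[1.4,-2.8,-15],[0,0,0]],[0,[1.4,-2.8,-15.4],[0,0,0]],[0,[1.4,-2.8,-15.6],[0,0,0]],[0,[1.4,-2.8,-15.6],[0,0,0]]]}}

```text
time: 5.58
tool_pos: [0.6107, -0.3153, 0.0218]
ee_rot: [3.139, -0.0, 0.997]
wrist_force: [-0.0, 0.3, -0.7]
width: 0.0235
```

Emit:
{"fn": "play_rows", "kwargs": {"rows": [[0,[0,-0.1,-0.1],[0,0,0]],[0,[0,-0.1,-0.2],[0,0,0]],[0,[0,-0.1,-0.2],[0,0,0]],[0,[0,-0.1,-0.2],[0,0,0]]]}}

```text
time: 5.92
tool_pos: [0.6109, -0.3168, 0.0202]
ee_rot: [3.138, -0.0, 0.997]
wrist_force: [-0.5, -1.3, 1.8]
width: 0.0234
```

Contact. Release and rise.

Emit:
{"fn": "play_rows", "kwargs": {"rows": [[5,[0,0,0],[0,0,0]],[5,[0,0,0],[0,0,0]],[5,[0,0,0],[0,0,0]],[5,[0,0,0],[0,0,0]],[5,[0,0,3],[0,0,0]],[5,[0,0,7],[0,0,0]],[5,[-2,1,11],[0,0,0]],[5,[-6,3,15],[0,0,0]]]}}

```text
time: 6.58
tool_pos: [0.5657, -0.2942, 0.1557]
ee_rot: [3.138, -0.0, 0.997]
wrist_force: [0.7, 0.7, 1.3]
width: 0.05
```

Emit:
{"fn": "play_rows", "kwargs": {"rows": [[5,[-4,1,2],[0,0,0]],[5,[-8,2,4],[0,0,0]],[5,[-12,3,6],[0,0,0]],[5,[-16,4,6],[0,0,0]],[5,[-20,4,6],[0,0,0]],[5,[-20,4,6],[0,0,0]]]}}

```text
time: 7.08
tool_pos: [0.3603, -0.2524, 0.2143]
ee_rot: [3.141, 0.002, 0.995]
wrist_force: [-0.1, 0.8, 0.4]
width: 0.0501
```

Run:
```python
from h import *
st()
s=snapshot('top');save(s,'a_t',(130,210,230,350),3.3)
t=snapshot('scene');save(t,'a_s',(200,300,160,280),3.3)
a=cv2.imread('pics/a_t.png');b=cv2.imread('pics/a_s.png');H=max(a.shape[0],b.shape[0])
cv2.imwrite('pics/aa.png',np.hstack([cv2.copyMakeBorder(x,0,H-x.shape[0],0,0,0) for x in(a,b)]))
for q in silhouettes('top','lid'):
    m=q['mask'];ys,xs=np.nonzero(m);print('lid',q['confidence'],onz(s,np.c_[xs,ys],.013).mean(0),m.sum())
```

```text
{'time': 7.083, 'tool_pos': [0.36, -0.252, 0.214], 'ee_rot': [3.141, 0.002, 0.995], 'joint_positions': [-0.739, -0.163, 1.595, -0.002, 1.709, -0.163], 'wrist_force': [-0.115, 0.78, 0.361], 'wrist_torque': [-0.014, 0.118, 0.005], 'width': 0.05}
lid 0.65 [ 0.60866502 -0.31623137  0.013     ] 651
lid 0.55 [0.82493083 0.16017717 0.013     ] 656
lid 0.55 [ 0.21617292 -0.28761827  0.013     ] 338
```

View pics/aa.png

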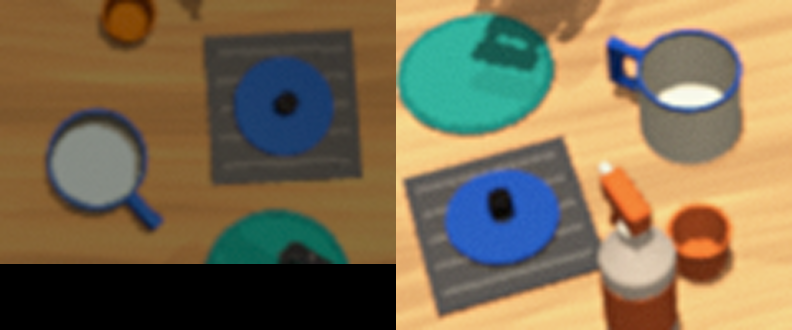

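Run:
```python
from h import *
s=snapshot('top')
c=onz(s,[[259.05,178.1]],.085)[0];tip=onz(s,[[276.2,196.9]],.076)[0];d=(c-tip)[:2]
a=np.arctan2(d[1],d[0]);print(c,np.hypot(*d),np.degrees(a))
u=np.array([np.cos(a),np.sin(a),0]);g=np.r_[c[:2],.05]-.084*u
print('grasp',g)
L=np.radians(35)
step(g,a,L,.10);step(g,a,L,0);print(Rt(a,L).as_matrix()[:,2])
```

```text
[ 0.54475664 -0.11879137  0.085     ] 0.08349577123233971 42.54235176651952
grasp [ 0.48286731 -0.17558671  0.05      ]
shift cm [ 8.34  4.66 -9.68] rotvec [ 0.468 -0.394 -0.246] tcp [ 0.4486 -0.2071  0.1165]
shift cm [ 12.56   8.54 -17.87] rotvec [ 0.468 -0.394 -0.246] tcp [ 0.4908 -0.1683  0.0346]
[ 0.42259836  0.3878151  -0.81915204]
```

Emit:
{"fn": "play_rows", "kwargs": {"rows": [[5,[8.4,4.6,-9.6],[0.468,-0.394,-0.246]],[5,[8.4,4.6,-9.6],[0.468,-0.394,-0.246]],[5,[8.4,4.6,-9.6],[0.468,-0.394,-0.246]],[5,[8.4,4.6,-9.6],[0.468,-0.394,-0.246]],[5,[8.4,4.6,-9.6],[0.468,-0.394,-0.246]],[5,[8.4,4.6,-9.6],[0.468,-0.394,-0.246]],[5,[8.4,4.6,-9.6],[0.468,-0.394,-0.246]],[5,[8.4,4.6,-9.6],[0.468,-0.394,-0.246]]]}}

```text
time: 7.95
tool_pos: [0.4489, -0.208, 0.1163]
ee_rot: [-3.138, -0.61, 0.741]
wrist_force: [0.3, -0.5, -0.0]
width: 0.0505
```

Run:
```python
from h import *
st();a=np.radians(42)
step([.4832,-.1750,.050],a,np.radians(35))
```

```text
{'time': 7.95, 'tool_pos': [0.449, -0.208, 0.116], 'ee_rot': [-3.138, -0.61, 0.741], 'joint_positions': [-0.976, -0.035, 1.805, 0.604, 1.493, -0.233], 'wrist_force': [0.319, -0.537, -0.024], 'wrist_torque': [-0.225, 0.268, 0.028], 'width': 0.051}
shift cm [ 4.23  4.02 -8.17] rotvec [-0.001 -0.003 -0.01 ] tcp [ 0.4912 -0.1678  0.0346]
```

Reached well. Advance and close.

Emit:
{"fn": "play_rows", "kwargs": {"rows": [[5,[1.3,1.25,-2.5],[0,0,0]],[5,[2.6,2.5,-5],[0,0,0]],[5,[3.5,3.3,-6.8],[0,0,0]],[5,[4.2,4,-8.1],[0,0,0]],[5,[4.2,4,-8.1],[0,0,0]],[5,[4.2,4,-8.1],[0,0,0]]]}}

```text
time: 8.45
tool_pos: [0.4913, -0.1665, 0.0365]
ee_rot: [-3.141, -0.61, 0.746]
wrist_force: [0.2, 0.1, 0.6]
width: 0.0501
```

Emit:
{"fn": "play_rows", "kwargs": {"rows": [[0,[0,0,0],[0,0,0]],[0,[0,0,0],[0,0,0]],[0,[0,0,0],[0,0,0]],[0,[0,0,0],[0,0,0]],[0,[0,0,0],[0,0,0]],[0,[0,0,0],[0,0,0]],[0,[0,0,0],[0,0,0]]]}}

```text
time: 9.03
tool_pos: [0.4906, -0.1681, 0.0368]
ee_rot: [3.141, -0.61, 0.743]
wrist_force: [-0.1, -1.2, 1.2]
width: 0.0137
```

Emit:
{"fn": "play_rows", "kwargs": {"rows": [[0,[0,0,0.5],[0,0,0]],[0,[0,0,1.5],[0,0,0]],[0,[0,0,3],[0,0,0]],[0,[0,0,5.2],[0,0,0]],[0,[0,0,5.2],[0,0,0]],[0,[0,0,5.2],[0,0,0]]]}}

```text
time: 9.53
tool_pos: [0.4908, -0.1682, 0.0893]
ee_rot: [3.138, -0.609, 0.745]
wrist_force: [-0.2, -0.1, -2.6]
width: 0.014
```

Run:
```python
from h import *
st()
s=snapshot('top');t=snapshot('scene');save(t,'b_s',(185,265,190,290),4);save(s,'b_t',(150,230,230,310),4)
a=cv2.imread('pics/b_t.png');b=cv2.imread('pics/b_s.png');cv2.imwrite('pics/bb.png',np.hstack([a,b]))
for z in(190,):
  for x in (-250,-200,-120,-16): print(x,dw(x,0,z))
# tool target so that pot axis at disp x with lean 35, az DY
for x in (-220,-120,-60): step(dw(x-84,0,102),DY,np.radians(35))
```

```text
{'time': 9.533, 'tool_pos': [0.491, -0.168, 0.089], 'ee_rot': [3.138, -0.609, 0.745], 'joint_positions': [-0.849, -0.008, 1.836, 0.623, 1.37, -0.168], 'wrist_force': [-0.23, -0.131, -2.587], 'wrist_torque': [-0.458, 0.625, -0.03], 'width': 0.014}
-250 [ 0.44281011 -0.0526118   0.19      ]
-200 [ 0.46868809 -0.00982944  0.19      ]
-120 [0.51009285 0.05862234 0.19      ]
-16 [0.56391905 0.14760965 0.19      ]
shift cm [-6.92  7.74 -0.05] rotvec [-0.    -0.003  0.283] tcp [ 0.4204 -0.0896  0.0866]
shift cm [-1.75 16.29 -0.05] rotvec [-0.    -0.003  0.283] tcp [ 0.4722 -0.004   0.0866]
shift cm [ 1.36 21.43 -0.05] rotvec [-0.    -0.003  0.283] tcp [0.5033 0.0473 0.0866]
```

View pics/bb.png

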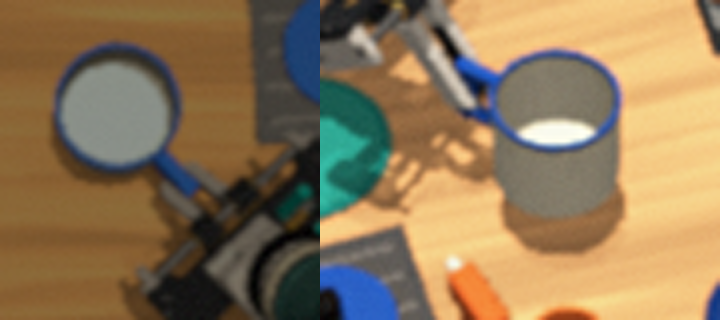

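Run:
```python
from h import *
s=snapshot('top');c=onz(s,[[259.1,176.4]],.1375)[0]
o=get_obs();d=c-o['tool_pos'];a=o['ee_rot'][2];u=np.array([np.cos(a),np.sin(a)]);v=np.array([-u[1],u[0]])
print(c,'along',d[:2]@u,'lat',d[:2]@v)
```

```text
[ 0.54455585 -0.11785403  0.1375    ] along 0.07358583801075554 lat -0.0011005461303673048
```

Emit:
{"fn": "play_rows", "kwargs": {"rows": [[0,[-2.5,2.5,0.3],[0,0,0.09]],[0,[-5,5,0.3],[0,0,0.18]],[0,[-6.9,7.7,0.3],[0,0,0.283]],[0,[-5.9,9.4,0],[0,0,0.283]],[0,[-4.3,12,0],[0,0,0.283]],[0,[-3,14.2,0],[0,0,0.283]],[0,[-1.75,16.3,0],[0,0,0.283]],[0,[-1.75,16.3,0],[0,0,0.283]]]}}

```text
time: 10.35
tool_pos: [0.4726, -0.0006, 0.0873]
ee_rot: [-3.137, -0.612, 1.028]
wrist_force: [-0.9, 0.1, -2.6]
width: 0.0139
```

Run:
```python
from h import *
st()
s=snapshot('top');t=snapshot('scene');save(t,'c_s',(135,255,270,390),4);save(s,'c_t',(120,240,140,240),4)
a=cv2.imread('pics/c_t.png');b=cv2.imread('pics/c_s.png')[:480];cv2.imwrite('pics/cc.png',cv2.resize(np.hstack([a,b]),None,fx=.9,fy=.9))
for x in(-120,-60,-40,-25,-16):
    p=dw(x-73.5,0,89);print(x,np.round((p-get_obs()['tool_pos'])*100,2))
```

```text
{'time': 10.35, 'tool_pos': [0.473, -0.001, 0.087], 'ee_rot': [-3.137, -0.612, 1.028], 'joint_positions': [-0.578, -0.119, 1.946, 0.624, 1.386, -0.178], 'wrist_force': [-0.909, 0.074, -2.566], 'wrist_torque': [-0.551, 0.472, -0.008], 'width': 0.014}
-120 [ 0.01 -0.1   0.21]
-60 [3.12 5.04 0.21]
-40 [4.15 6.75 0.21]
-25 [4.93 8.03 0.21]
-16 [5.39 8.8  0.21]
```

View pics/cc.png

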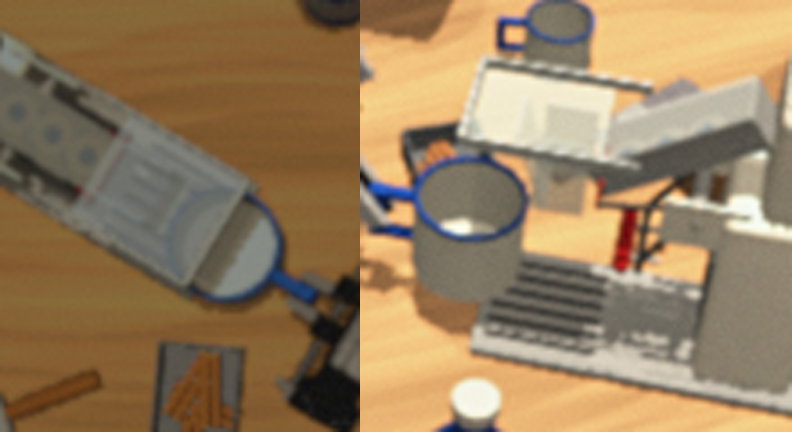

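Emit:
{"fn": "play_rows", "kwargs": {"rows": [[0,[1,1.6,0.1],[0,0,0]],[0,[2,3.2,0.2],[0,0,0]],[0,[2.8,4.5,0.2],[0,0,0]],[0,[3.1,5,0.2],[0,0,0]],[0,[3.1,5,0.2],[0,0,0]],[0,[3.1,5,0.2],[0,0,0]]]}}

```text
time: 10.95
tool_pos: [0.5033, 0.045, 0.0895]
ee_rot: [-3.14, -0.609, 1.025]
wrist_force: [0.2, -0.2, -1.9]
width: 0.0136
```

Emit:
{"fn": "play_rows", "kwargs": {"rows": [[0,[0.26,0.43,0],[0,0,0]],[0,[0.52,0.86,0],[0,0,0]],[0,[0.65,1.07,0],[0,0,0]],[0,[0.78,1.28,0],[0,0,0]],[0,[0.78,1.28,0],[0,0,0]]]}}

```text
time: 11.37
tool_pos: [0.5118, 0.0587, 0.0903]
ee_rot: [-3.141, -0.61, 1.026]
wrist_force: [0.0, 0.7, -1.8]
width: 0.0134
```

Emit:
{"fn": "play_rows", "kwargs": {"rows": [[0,[0.1,0.17,0],[0,0,0]],[0,[0.21,0.34,0],[0,0,0]],[0,[0.31,0.51,0],[0,0,0]],[0,[0.41,0.68,0],[0,0,0]],[0,[0.52,0.86,0],[0,0,0]],[0,[0.52,0.86,0],[0,0,0]]]}}

```text
time: 11.87
tool_pos: [0.5166, 0.0669, 0.0897]
ee_rot: [-3.141, -0.609, 1.026]
wrist_force: [-0.9, -1.8, -2.6]
width: 0.0137
```

Emit:
{"fn": "play_rows", "kwargs": {"rows": [[0,[0.1,0.17,0],[0,0,0]],[0,[0.21,0.34,0],[0,0,0]],[0,[0.31,0.51,0],[0,0,0]],[0,[0.31,0.51,0],[0,0,0]]]}}

```text
time: 12.2
tool_pos: [0.5198, 0.0722, 0.0899]
ee_rot: [-3.14, -0.609, 1.026]
wrist_force: [-2.3, -2.8, -3.0]
width: 0.0138
```

Emit:
{"fn": "play_rows", "kwargs": {"rows": [[0,[0.1,0.17,0],[0,0,0]],[0,[0.21,0.34,0],[0,0,0]],[0,[0.31,0.51,0],[0,0,0]],[0,[0.41,0.68,0],[0,0,0]],[0,[0.41,0.68,0],[0,0,0]]]}}

```text
time: 12.62
tool_pos: [0.5241, 0.0791, 0.0901]
ee_rot: [-3.141, -0.61, 1.026]
wrist_force: [-2.3, -3.7, -4.6]
width: 0.0136
```

Emit:
{"fn": "play_rows", "kwargs": {"rows": [[0,[0.1,0.17,0],[0,0,0]],[0,[0.21,0.34,0],[0,0,0]],[0,[0.21,0.34,0],[0,0,0]],[0,[0.21,0.34,0],[0,0,0]]]}}

```text
time: 12.95
tool_pos: [0.5261, 0.0825, 0.0902]
ee_rot: [-3.141, -0.61, 1.026]
wrist_force: [-3.7, -3.3, -4.4]
width: 0.0139
```

```bash
cat >> h.py <<'E'
def dst():
    o=get_obs();u=np.array([np.cos(DY),np.sin(DY)]);print('t',o['time'],'axis x',1e3*((o['tool_pos'][:2]-DISP)@u)+73.5,'F',o['wrist_force'][:2]@u,o['wrist_force'][2])
E
python3 - <<'E'
from h import *
dst()
s=snapshot('top');save(s,'d1',(105,210,85,220),5.5)
E
```

```text
t 12.95 axis x -17.814516833910858 F -4.703699349493534 -4.390004108737337
```

Emit:
{"fn": "play_rows", "kwargs": {"rows": [[0,[0.05,0.085,0],[0,0,0]],[0,[0.1,0.17,0],[0,0,0]],[0,[0.1,0.17,0],[0,0,0]],[0,[0.1,0.17,0],[0,0,0]],[0,[0.1,0.17,0],[0,0,0]]]}}

```text
time: 13.42
tool_pos: [0.5272, 0.084, 0.0903]
ee_rot: [-3.141, -0.61, 1.026]
wrist_force: [-2.6, -3.3, -4.0]
width: 0.0139
```

```bash
cat > tab.py <<'E'
from h import *
dst()
for c in('top','scene'):
    s=snapshot(c)
    for q in silhouettes(c,'tablet1'): print(c,round(q['confidence'],2),np.round(q['point']),q['mask'].sum())
E
python3 tab.py
```

```text
t 13.4167 axis x -15.892553209186914 F -4.152502363420211 -3.9649084818786706
scene 0.58 [196. 328.] 91
```

```bash
python3 tab.py
python3 - <<'E'
from h import *
s=snapshot('top');save(s,'d2',(105,210,85,220),2.8)
t=snapshot('scene');print('pot floor/rim px in scene',proj(t,[dw(-16,0,56),dw(-16,0,137),dw(-95,-65,14)]))
save(t,'e2',(140,250,290,410),3.4)
a=cv2.imread('pics/d2.png');b=cv2.imread('pics/e2.png');H=max(a.shape[0],b.shape[0])
cv2.imwrite('pics/de.png',np.hstack([cv2.copyMakeBorder(x,0,H-x.shape[0],0,0,0) for x in(a,b)]))
E
```

```text
t 13.6167 axis x -16.023859137532384 F -4.609273039291387 -5.369806781811166
pot floor/rim px in scene [[329.09167883 211.76864606]
 [331.69979304 194.44705576]
 [300.29599576 230.35299202]]
```

View pics/de.png

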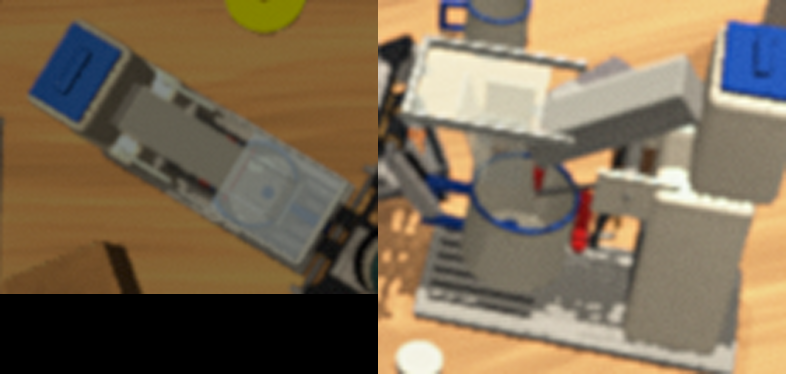

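The chute is empty now: no cores remain on it, and one core shows inside the pot at (267,190). I hold 0.5 s more, then back out slowly.

Emit:
{"fn": "play_rows", "kwargs": {"rows": [[0,[0,0,0],[0,0,0]],[0,[0,0,0],[0,0,0]],[0,[0,0,0],[0,0,0]],[0,[0,0,0],[0,0,0]],[0,[0,0,0],[0,0,0]],[0,[0,0,0],[0,0,0]],[0,[0,0,0],[0,0,0]],[0,[0,0,0],[0,0,0]]]}}

```text
time: 14.58
tool_pos: [0.5271, 0.084, 0.0901]
ee_rot: [-3.141, -0.61, 1.026]
wrist_force: [-3.0, -3.9, -3.8]
width: 0.0139
```

Emit:
{"fn": "play_rows", "kwargs": {"rows": [[0,[-0.3,-0.5,0],[0,0,0]],[0,[-0.8,-1.4,0],[0,0,0]],[0,[-1.5,-2.5,0],[0,0,0]],[0,[-2.4,-3.9,0],[0,0,0]],[0,[-3.4,-5.6,0],[0,0,0]],[0,[-4.4,-7.3,0],[0,0,0]],[0,[-5.4,-9,0],[0,0,0]],[0,[-6.3,-10.4,0],[0,0,0]]]}}

```text
time: 15.25
tool_pos: [0.4647, -0.0212, 0.0916]
ee_rot: [3.139, -0.612, 1.026]
wrist_force: [-0.6, -0.1, -2.6]
width: 0.0141
```

Emit:
{"fn": "play_rows", "kwargs": {"rows": [[0,[-0.8,-1.5,0],[0,0,0]],[0,[-1.8,-3.2,0],[0,0,0]],[0,[-2.8,-4.9,0],[0,0,0]],[0,[-3.6,-6.2,0],[0,0,0]],[0,[-4,-7,0],[0,0,0]],[0,[-4,-7,0],[0,0,0]]]}}

```text
time: 15.75
tool_pos: [0.4249, -0.0919, 0.0911]
ee_rot: [3.139, -0.611, 1.024]
wrist_force: [-0.1, 0.4, -3.1]
width: 0.014
```

Run:
```python
from h import *
st();dst()
s=snapshot('top');t=snapshot('scene')
for q in silhouettes('top','tablet1'): print('top',round(q['confidence'],2),np.round(q['point']),q['mask'].sum())
o=get_obs();p=np.array(o['tool_pos']);a=o['ee_rot'][2];ax=p[:2]+.0735*np.array([np.cos(a),np.sin(a)])
c=proj(s,[[*ax,.137]])[0].astype(int);e=proj(t,[[*ax,.1]])[0].astype(int);print(ax,c,e)
save(s,'f_t',(c[1]-30,c[1]+30,c[0]-30,c[0]+30),6)
save(t,'f_s',(e[1]-30,e[1]+30,e[0]-30,e[0]+30),6)
cv2.imwrite('pics/ff.png',np.hstack([cv2.imread('pics/f_t.png'),cv2.imread('pics/f_s.png')]))
# potmat plan: tool az options, keep lean
for da in (0,-.3,-.6,-.9):
    az=DY+da;u=np.array([np.cos(az),np.sin(az)]);g=np.r_[np.array([.4213,-.3085])-.0735*u,0]
    print(da,'tcp',g, 'shift',(g-p)*100)
```

```text
{'time': 15.75, 'tool_pos': [0.425, -0.092, 0.091], 'ee_rot': [3.139, -0.611, 1.024], 'joint_positions': [-0.826, -0.111, 1.93, 0.586, 1.52, -0.369], 'wrist_force': [-0.118, 0.435, -3.097], 'wrist_torque': [-0.697, 0.474, -0.037], 'width': 0.014}
t 15.75 axis x -219.41559400638232 F 0.3109870733262299 -3.0967203096400313
top 0.74 [237. 136.] 502
top 0.41 [209. 240.] 45
[ 0.46282008 -0.02674936] [230 202] [268 191]
0 tcp [ 0.38325937 -0.37139007  0.        ] shift [ -4.14786959 -28.17756922  -9.0713768 ]
-0.3 tcp [ 0.36637311 -0.3573394   0.        ] shift [ -5.83649537 -26.77250268  -9.0713768 ]
-0.6 tcp [ 0.35439331 -0.33892606  0.        ] shift [ -7.03447565 -24.9311683   -9.0713768 ]
-0.9 tcp [ 0.34839008 -0.31779485  0.        ] shift [ -7.6347984 -22.818047   -9.0713768]
```

View pics/ff.png

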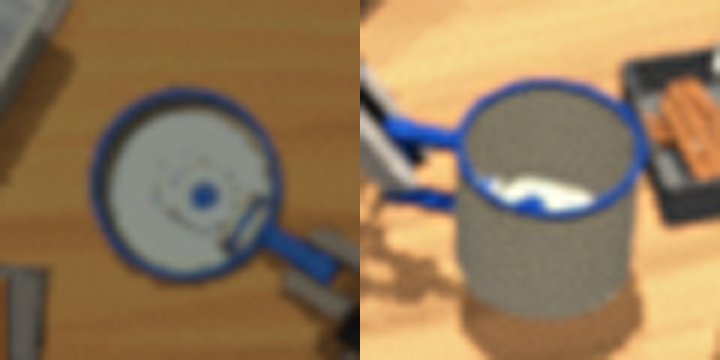

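Pot is level and holds tablets (one flat with core at (203,195), one on edge at (247,225)); weight has risen. I carry it to the teal mat, then check the dispenser for stray tablets.

Emit:
{"fn": "play_rows", "kwargs": {"rows": [[0,[-0.4,-1.2,0],[0,0,-0.05]],[0,[-1.1,-3.5,0],[0,0,-0.13]],[0,[-1.9,-6.3,0],[0,0,-0.22]],[0,[-2.8,-9.1,0],[0,0,-0.31]],[0,[-3.7,-12,0],[0,0,-0.4]],[0,[-4.6,-15,0],[0,0,-0.5]],[0,[-5.5,-18,0],[0,0,-0.6]],[0,[-6.3,-20.5,0],[0,0,-0.68]]]}}

```text
time: 16.57
tool_pos: [0.3612, -0.2959, 0.0905]
ee_rot: [-3.141, -0.611, 0.342]
wrist_force: [0.6, -0.2, -3.2]
width: 0.0138
```

Emit:
{"fn": "play_rows", "kwargs": {"rows": [[0,[-0.6,-2,0],[0,0,-0.02]],[0,[-0.9,-3.1,0],[0,0,-0.02]],[0,[-1,-3.5,0],[0,0,-0.02]],[0,[-1,-3.5,0],[0,0,-0.02]]]}}

```text
time: 16.9
tool_pos: [0.3517, -0.33, 0.0903]
ee_rot: [-3.14, -0.611, 0.326]
wrist_force: [-0.4, 0.1, -3.4]
width: 0.0141
```

Run:
```python
from h import *
st()
F=[]
for i in range(8):
    s=snapshot(['top','scene'][i%2]);F.append(get_obs()['wrist_force'])
print('F',np.mean(F,0))
s=snapshot('top');o=get_obs()
b=silhouettes('top','pot')
p=np.array(o['tool_pos']);a=o['ee_rot'][2];u=np.array([np.cos(a),np.sin(a)]);ax=p[:2]+.0735*u;print('axis',ax,'to go',(np.array([.4213,-.3085])-ax)*100)
for q in b:
    ys,xs=np.nonzero(q['mask']);print(q['confidence'],q['point'],q['mask'].sum())
hsv=cv2.cvtColor(s['pixels'],cv2.COLOR_RGB2HSV)
c=proj(s,[[*ax,.138]])[0];print(c)
m=((hsv[...,0]>105)&(hsv[...,0]<130)&(hsv[...,1]>110)).astype(np.uint8)
yy,xx=np.indices(m.shape);m[(np.hypot(xx-c[0],yy-c[1])>22)]=0
ys,xs=np.nonzero(m);W=onz(s,np.c_[xs,ys],.138)[:,:2];r=np.hypot(*(W-ax).T);k=(r>.035)&(r<.06)
k&=((W-ax)@u>-.04);A=np.c_[2*W[k],np.ones(k.sum())];x=np.linalg.lstsq(A,(W[k]**2).sum(1),rcond=None)[0];print('rim',x[:2],np.sqrt(x[2]+x[0]**2+x[1]**2),k.sum())
```

```text
{'time': 16.9, 'tool_pos': [0.352, -0.33, 0.09], 'ee_rot': [-3.14, -0.611, 0.326], 'joint_positions': [-1.316, -0.08, 1.904, 0.618, 1.406, -0.204], 'wrist_force': [-0.362, 0.11, -3.364], 'wrist_torque': [-0.315, 0.892, 0.018], 'width': 0.014}
F [-0.09852716  0.17217954 -3.16775023]
axis [ 0.42102074 -0.30594578] to go [ 0.02792562 -0.25542191]
0.89 [274.5, 147.5] 468
0.72 [215.3, 323.2] 801
0.59 [258.0, 388.8] 1746
[318.92465135 215.21780227]
rim [ 0.4220421  -0.30212873] 0.047912320223644646 37
```

Emit:
{"fn": "play_rows", "kwargs": {"rows": [[0,[0,-0.4,-1],[0,0,0]],[0,[0,-0.4,-2.5],[0,0,0]],[0,[0,-0.4,-3.8],[0,0,0]],[0,[0,-0.4,-4.4],[0,0,0]],[0,[0,-0.4,-4.7],[0,0,0]],[0,[0,-0.4,-4.8],[0,0,0]],[0,[0,-0.4,-4.9],[0,0,0]],[0,[0,-0.4,-4.9],[0,0,0]]]}}

```text
time: 18.07
tool_pos: [0.3517, -0.3341, 0.0421]
ee_rot: [3.141, -0.611, 0.326]
wrist_force: [0.3, 2.4, 1.0]
width: 0.0142
```

Emit:
{"fn": "play_rows", "kwargs": {"rows": [[0,[0,0,0],[0,0,0]],[4,[0,0,0],[0,0,0]],[4,[0,0,0],[0,0,0]],[4,[0,0,0],[0,0,0]],[4,[0,0,0],[0,0,0]],[4,[0,0,0],[0,0,0]]]}}

```text
time: 18.57
tool_pos: [0.3512, -0.3342, 0.0413]
ee_rot: [-3.141, -0.61, 0.326]
wrist_force: [-0.0, -1.3, -0.9]
width: 0.0394
```

Emit:
{"fn": "play_rows", "kwargs": {"rows": [[4,[-0.5,-0.2,0.8],[0,0,0]],[4,[-1.6,-0.55,2.5],[0,0,0]],[4,[-3.3,-1.1,5],[0,0,0]],[4,[-5.4,-1.8,8.2],[0,0,0]],[4,[-7,-2.3,11],[0,0,0]],[4,[-8,-2.6,14],[0,0,0]],[4,[-8,-2.6,17],[0,0,0]],[4,[-8,-2.6,17],[0,0,0]]]}}

```text
time: 19.23
tool_pos: [0.271, -0.3634, 0.2185]
ee_rot: [3.127, -0.608, 0.333]
wrist_force: [-0.1, -0.7, 0.5]
width: 0.0402
```

Run:
```python
from h import *
st()
s=snapshot('top');t=snapshot('scene')
for c in('top','scene'):
    for q in silhouettes(c,'tablet1')+silhouettes(c,'tablet2'): print(c,round(q['confidence'],2),np.round(q['point']),q['mask'].sum())
X=s['pixels'][165:270,270:360][...,::-1];Y=t['pixels'][180:260,135:235][...,::-1]
r=lambda x,w,h:cv2.resize(np.ascontiguousarray(x),(w,h),interpolation=cv2.INTER_CUBIC)
Z=t['pixels'][140:260,280:430][...,::-1]
T=s['pixels'][..., ::-1]
cv2.imwrite('pics/fin.png',np.vstack([np.hstack([r(X,300,350),r(Y,438,350)]),np.hstack([r(Z,312,250),r(T[105:245,80:318],426,250)])]))
hsv=cv2.cvtColor(s['pixels'],cv2.COLOR_RGB2HSV)
ax=np.array([.4213,-.3085]);c=proj(s,[[*ax,.089]])[0]
m=(hsv[...,0]>105)&(hsv[...,0]<130)&(hsv[...,1]>110);ys,xs=np.nonzero(m)
W=onz(s,np.c_[xs,ys],.089)[:,:2];d=W-ax;rr=np.hypot(*d.T)
for it in range(4):
    k=(rr>.04)&(rr<.058);A=np.c_[2*W[k],np.ones(k.sum())];x=np.linalg.lstsq(A,(W[k]**2).sum(1),rcond=None)[0];rr=np.hypot(*(W-x[:2]).T)
print('rim',x[:2],np.sqrt(x[2]+x[0]**2+x[1]**2),k.sum())
```

```text
{'time': 19.233, 'tool_pos': [0.271, -0.363, 0.219], 'ee_rot': [3.127, -0.608, 0.333], 'joint_positions': [-1.516, -0.166, 1.714, 0.596, 1.733, -0.217], 'wrist_force': [-0.084, -0.725, 0.469], 'wrist_torque': [-0.174, 0.37, 0.033], 'width': 0.04}
top 0.26 [213. 300.] 870
top 0.26 [213. 300.] 870
scene 0.62 [274. 301.] 1368
scene 0.62 [274. 301.] 1368
rim [ 0.41615762 -0.30927169] 0.047602214761618696 49
```

View pics/fin.png

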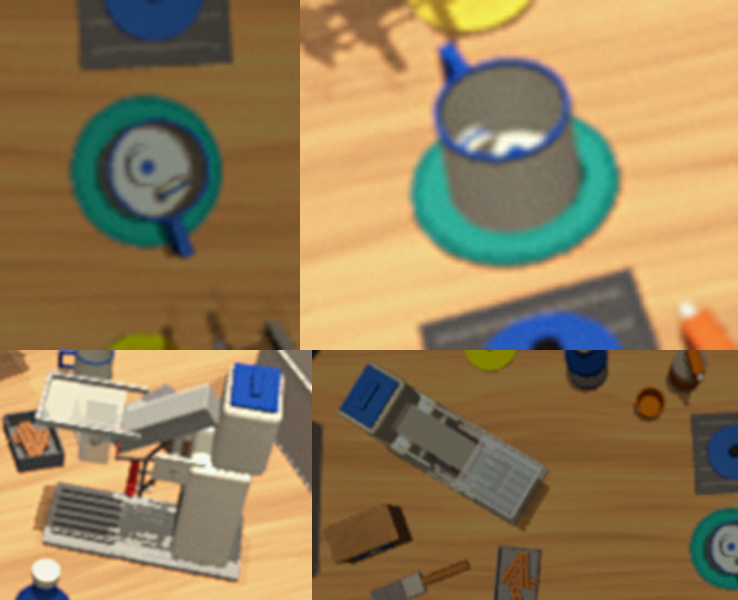

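```bash
python3 -c "
from h import *
print(close_job())"
```

```text
the job is handed in; nothing more can be done
None
```

The job is handed in at about 19 s of the 70 s allowed. I could count only two of the three tablets by eye in the last picture.

**What I did**
- I lifted the blue lid off the pot and laid it knob up on the grey mat.
- I held the pot by its handle with the gripper leaning back 35°. I pressed it on the red pad with readings of up to about 5 N, and held it there until the chute was empty.
- I then stood the pot on the teal mat, let go and drew the arm clear.

**Last checks**
- **Lid:** it lies knob up, 2–3 mm from the mat's centre.
- **Pot:** it stands upright. The rim fit puts it about 5 mm from the mat's centre, but the fitted radius came out too small, so it is probably closer.
- **Dispenser and counter:** the chute is empty, and no tablet shows on the dispenser's base or the counter. In that picture the things left alone look to be where they were.
- **Tablets:** two show clearly, one flat and one on edge. The third seems to lie under the flat one, judging by a dark edge beside it. The force reading after filling was roughly 0.7 N higher, which fits three tablets, but it is noisy.

**Disagreement:** in the final pictures the network's "tablet" hits lay on larger things. One was at the softener bottle and one at the edge of the teal mat and pot, so I did not count them.

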